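Gauge the carousel bushes

TASK

Sort the white bushes on the mat with the go gauge. Each one that slides through its bore is to be sent on into the covered magazine by pressing the spring ejector fully home, and each one too fat to go in is to be laid in the grey reject tray. Do not force a bush that will not enter, leave nothing in the gauge's chamber, let the ejector spring back, and leave the bottle, beaker and carton alone.

Things in the scene. Friction and masses are not known exactly. Their poses are not given: they have to be found in the camera images.
- bush_1: white plastic carousel bush, a solid disc 22 mm high with a 2 mm deep, 20 mm wide recess in both faces (either face may be up); outside diameter either 34 mm (goes through the gauge) or 38.5 mm (does not), not known beforehand. Origin at its middle, 11 mm above its underside; z along its axis. Loose, 20 to 42 g; starts flat on the mat. None if absent
- bush_2: white plastic carousel bush, a solid disc 22 mm high with a 2 mm deep, 20 mm wide recess in both faces (either face may be up); outside diameter either 34 mm (goes through the gauge) or 38.5 mm (does not), not known beforehand. Origin at its middle, 11 mm above its underside; z along its axis. Loose, 20 to 42 g; starts flat on the mat. None if absent
- bush_3: white plastic carousel bush, a solid disc 22 mm high with a 2 mm deep, 20 mm wide recess in both faces (either face may be up); outside diameter either 34 mm (goes through the gauge) or 38.5 mm (does not), not known beforehand. Origin at its middle, 11 mm above its underside; z along its axis. Loose, 20 to 42 g; starts flat on the mat. None if absent
- bush_4: white plastic carousel bush, a solid disc 22 mm high with a 2 mm deep, 20 mm wide recess in both faces (either face may be up); outside diameter either 34 mm (goes through the gauge) or 38.5 mm (does not), not known beforehand. Origin at its middle, 11 mm above its underside; z along its axis. Loose, 20 to 42 g; starts flat on the mat. None if absent
- bush_5: white plastic carousel bush, a solid disc 22 mm high with a 2 mm deep, 20 mm wide recess in both faces (either face may be up); outside diameter either 34 mm (goes through the gauge) or 38.5 mm (does not), not known beforehand. Origin at its middle, 11 mm above its underside; z along its axis. Loose, 20 to 42 g; starts flat on the mat. None if absent
- bush_6: white plastic carousel bush, a solid disc 22 mm high with a 2 mm deep, 20 mm wide recess in both faces (either face may be up); outside diameter either 34 mm (goes through the gauge) or 38.5 mm (does not), not known beforehand. Origin at its middle, 11 mm above its underside; z along its axis. Loose, 20 to 42 g; starts flat on the mat. None if absent
- gauge: aluminium go gauge fixed to the bench, 64 mm wide. Origin on the bench right under the bore's centre; x points along the magazine (away from the ejector), z up. Under the bore is a chamber, floor 12 mm above the bench, 26 mm high, 37 mm wide: a bush that passes falls flat on that floor (its origin then 23 mm above the bench) and can be pushed along +x into the magazine
- gauge_mouth (a point): centre of the bore's mouth, in the top face of the gauge's steel plate, 50 mm above the bench; axes as the gauge. The plate is 54 x 64 mm (x, y), 12 mm thick, and its upright through bore is 36.5 mm in diameter
- magazine_end (a point): middle of the magazine's end wall, on its floor, 170 mm in +x from the bore's centre. The magazine is a channel as wide and with the same floor as the chamber, from x = 27 to 170 mm; clear cover strips 38 to 42 mm above the bench, with a 20 mm slot between them, keep anything from being put in or taken out from above. Four bushes can queue in it
- ejector (a joint): travel of the spring ejector slide along the gauge's +x, in m: 0 = home (sprung back), 0.046 = fully pressed (hard stop). Spring 2 N at home to 7.5 N fully pressed; returns by itself when let go. Its 28 mm wide pusher face is at x = -20 mm from the bore's centre at home, +26 mm fully pressed, leaving a 34 mm bush at x = 43 mm, clear of the bore, and shoving on the queue ahead
- ejector_pad (a point): point on the back (-x) face of the ejector's upright light grey handle plate (46 mm wide in y, 8 mm thick, from 13 to 85 mm above the bench), at mid width, 70 mm above the bench, 84 mm behind the bore's centre at home. Push it towards the gauge's +x, e.g. with closed fingers let down behind it. Moves with the slide
- reject_tray: open grey plastic tray fixed to the bench, 140 x 130 mm (x, y), walls 22 mm high and 4 mm thick, floor 4 mm thick. Origin on the bench under its centre
- mat: flat grey mat fixed to the bench, 270 x 220 x 3 mm (x, y, z), on which the bushes start. Origin on the bench under its centre
- reagent_bottle: translucent bottle with blue cap, 64 mm wide, 150 mm high; bystander, loose. Origin at its underside
- beaker: glass beaker, 64 mm wide, 80 mm high; bystander, loose. Origin at its underside
- cup_carton: cardboard carton 90 x 120 x 60 mm; bystander, loose. Origin at its underside
There are look-alikes about, which are no part of the job. Leave any orange look-alike of the bush_2 alone. Leave any purple look-alike of the bush_5 alone.

How it is judged:
By the outcome, as a careful person would: the job done as asked, in the order asked, and still so for the second after the job is handed in, with the robot touching nothing.
Of bush_1, bush_2, bush_3, bush_4, bush_5, bush_6 only 4 to 6 are there at a start; the rules pass over those that are not, and their reading is None.
At some moment in a run one of bush_1, bush_2, bush_3, bush_4, bush_5, bush_6 may be knocked a few centimetres aside while the robot is not near it.
Once in a run the grip may slacken for a moment while it holds something.
It also fails if it takes over 210 s, if anything falls off the work surface, if the arm or the gripper's body presses on something with over 40 N, if the wrist force passes 120 N, or if a joint passes its speed limit or range.

ROBOT

A 6-joint arm with a two-finger parallel gripper is mounted at the origin on the work surface. World frame = base frame: x ahead of the robot, y to its left, z up, the work surface at z = 0. Lengths are in mm, angles in rad, forces in N, time in s.
With the tool pointing down it reaches from about 275 to 750 mm from the base axis. Payload 10.2 kg.
Tool frame: the origin (TCP) lies midway between the tips of the shut fingers; the grasp point (between the pads) lies 19 mm behind it; z points along the fingers, y is the line along which they close (so a half turn about z gives the same grasp; the last joint's range is limited). The gripper opens to 85 mm and grips with 20 to 120 N. Pads are 22 mm wide; open, the fingers measure 114 mm over their backs; the gripper's body (76 mm by 85 mm) begins 54 mm behind the grasp point. The pads swing forward as they close: fully open they stand 13 mm farther back than shut.
Start: joints at [0.939, 0.313, 1.498, -0, 1.331, -0.223], TCP at [208.705, 481.74, 231.294] pointing down, gripper open.
Joint ranges: [-2.94, 2.94], [-0.97, 2.17], [0.19, 2.56], [-1.23, 4.37], [0.02, 3.11], [-2.88, 2.88]. Speed limits (rad/s): [2.39, 2.39, 3.01, 3.14, 3.14, 3.14].

INTERFACE

Orientations are given as a unit quaternion [w, x, y, z].
In Python, from rig import ctrl, capture, camera_info gives the robot as it stands.
- The arm moves only by the tool apply_moves, never from a script. Its argument "targets" is a list of rows, each a list of 3 entries, a list of its own where there are three numbers: the finger opening in mm, from 0 to 85.4, then the shift along the world's x, y, z in mm, then the turn, a rotation vector about the world's x, y, z in degrees. In form: [[grip, [dx, dy, dz], [rx, ry, rz]], ...]. A call has 1 to 20 rows; each row is the pose to reach, as a shift and turn from the pose commanded when the call began; what a row does not reach only later rows make up. A row lasts 1/10 s, in which the tool goes at most 50 mm and 8.59 degrees, less where a joint would pass 70% of its speed; a pose out of reach is approached as far as the arm can. A call with a gripper value outside its range is refused whole. The fingers move at their own pace and stop on an object; "squeeze" is the grip in N (left out, the last holds). Time passes only in rows, so rows that repeat a pose let the fingers close. It gives the time, the measured TCP pose, the force, the opening and the grip force at its end, in the units of the state.
- ctrl.sense(): the state, without advancing time (a new reading comes with each control period).
- capture(name): name is "scene" or "top" or "wrist"; returns (picture, depth): 420x560x3 uint8, blue, green, red; 420x560 float32, mm along the optical axis (not along the pixel's ray), 0 where there is no reading.
- camera_info(name): a dict with "vfov" (degrees; the focal length in pixels is half the picture's height over the tangent of half this angle, whatever the lens; pixels are square), "cx", "cy" (the principal point, pixels), "extrinsics" (4x4, takes a point from camera to world coordinates). Camera axes: x right, y down, z forward; pixel columns grow to the right and rows downward; lengths in mm; the calibration is good to about 2 mm. A picture is of the moment at which its call begins: read the wrist's pose just before it. camera_info takes no time and is no camera call; for the wrist camera it gives the pose at the moment of the call.
- ctrl.finish_job(): hands the job in; it is judged then, once.
The state is a dict: "time_s": time; "joints": joint angles; "dq": joint speeds; "tau": joint torques, N m; "eef_pos": TCP position; "ee_rot": TCP orientation; "force": force on the tool from outside, world axes, zero at the start; "wrist_torque": the same for the moment, N m; "grip_width": opening from 0.0 (shut) to 1.0 (fully open); "grip_force": force on a finger pad.
Only numpy, scipy, OpenCV 4.12 (cv2) and the standard library are available. Lean on these libraries where they do the work, as an engineer would, in place of code of your own. Each camera call takes 0.05 s, during which the arm holds its last target. There are 200 camera calls.

## Working session

There is one attempt and no reset: what is moved stays moved. The work goes in short steps, Python scripts to look and compute and a tool call to move; the robot and the scene stay as the last step left them, time stands still between calls to the robot, and variables do not carry over. Pictures are saved under pics/ and viewed, at most 14 in all, crops included, and the job is handed in when it is done.

Besides the shell and the picture viewer there is one more tool, called by a JSON object that holds its "name" and its "arguments", one argument or row to a line. apply_moves: Moves the arm, as the interface text tells. Its arguments: {"type":"object","properties":{"targets":{"type":"array","items":{"type":"array"}},"squeeze":{"type":"number"}},"required":["targets"]}

```bash
ls; mkdir -p pics
cat > h.py <<'E'
import numpy as np, cv2
from rig import ctrl, capture, camera_info
def ray(ci,u,v,z,shape=(420,560)):
    f=shape[0]/2/np.tan(np.radians(ci["vfov"])/2)
    E=np.array(ci["extrinsics"]); d=E[:3,:3]@np.array([(u-ci["cx"])/f,(v-ci["cy"])/f,1.])
    o=E[:3,3]; return o+d*(z-o[2])/d[2]
E
python3 - <<'E'
from h import *
for n in("scene","top"):
    p,d=capture(n); cv2.imwrite(f"pics/{n}0.png",p); np.save(f"{n}_d.npy",d)
    print(n,camera_info(n))
print(ctrl.sense())
E
```

```text
pics
scene {'vfov': 57.793246331077796, 'cx': 281.169373174593, 'cy': 207.57044047912797, 'extrinsics': array([[-8.00659516e-01,  4.91932611e-01, -3.41974628e-01,
         8.54249679e+02],
       [ 5.99015292e-01,  6.67953592e-01, -4.41609193e-01,
         4.06928708e+02],
       [ 1.11812176e-02, -5.58426634e-01, -8.29478556e-01,
         7.61953884e+02],
       [ 0.00000000e+00,  0.00000000e+00,  0.00000000e+00,
         1.00000000e+00]])}
top {'vfov': 54.66296689688401, 'cx': 286.33171124349684, 'cy': 208.7748658297154, 'extrinsics': array([[ 2.97655296e-02, -9.90212916e-01,  1.36353929e-01,
         4.41858509e+02],
       [-9.99375329e-01, -2.68818501e-02,  2.29416254e-02,
         3.49043728e+01],
       [-1.90516479e-02, -1.36951622e-01, -9.90394511e-01,
         9.74717415e+02],
       [ 0.00000000e+00,  0.00000000e+00,  0.00000000e+00,
         1.00000000e+00]])}
{'time_s': 0.1, 'joints': array([ 9.38564027e-01,  3.13420187e-01,  1.49832411e+00,  3.81820174e-05,
        1.33099155e+00, -2.23422884e-01]), 'dq': array([-0.00076103, -0.0009549 , -0.00126929,  0.00036378, -0.00142225,
       -0.00102591]), 'tau': array([ 2.46513409e-03, -4.12892175e+01, -2.60143930e+01, -2.57050051e-04,
        2.94801772e-03, -7.44061026e-06]), 'eef_pos': array([208.58197926, 481.55703822, 230.79285339]), 'ee_rot': array([-2.54023683e-04,  2.02988714e-01,  9.79180910e-01, -5.12385368e-04]), 'force': array([-0.50237249, -0.03837958,  0.15306056]), 'wrist_torque': array([0.00019068, 0.00994148, 0.02577616]), 'grip_force': 0.0, 'grip_width': 0.9968345009017056}
```

View pics/top0.png

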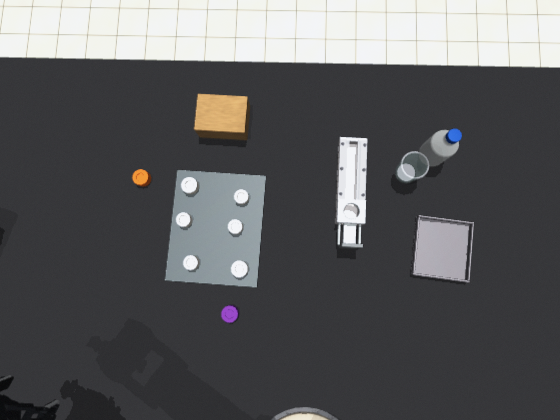

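View pics/scene0.png

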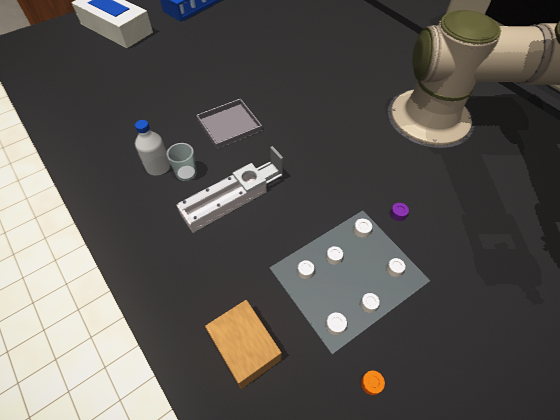

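The two views agree: six white bushes on the mat, with top-view pixels (189,185), (241,197), (183,219), (235,227), (190,262) and (239,269). The bore is at about (351,210), the magazine points up in the image (+x), and the tray is at (443,249). The orange and purple look-alikes are off the mat.

```bash
cat >> h.py <<'E'
def whites(p,ci,z=25,thr=170,amin=60,amax=4000,sat=40):
    hsv=cv2.cvtColor(p,cv2.COLOR_BGR2HSV)
    m=((hsv[...,1]<sat)&(hsv[...,2]>thr)).astype(np.uint8)
    n,l,s,c=cv2.connectedComponentsWithStats(m); out=[]
    for i in range(1,n):
        if amin<s[i,4]<amax: out.append((c[i],s[i],ray(ci,*c[i],z)))
    return out,m
E
python3 - <<'E'
from h import *
for n in("top","scene"):
    p=cv2.imread(f"pics/{n}0.png"); ci=camera_info(n)
    o,m=whites(p,ci)
    for c,s,w in o:
        print(n,c.round(1),s[2:],w.round(1))
ci=camera_info("top")
for nm,u,v,z in[("bore",351,210,50),("gauge pl TL",338,200,50),("TR",366,200,50),("BL",337,222,50),("BR",364,223,50),("magL",340,138,42),("magR",367,139,42),("handle L",339,245,85),("handle R",362,247,85),("tray",419,217,22),("tray",473,221,22),("tray",415,278,22),("tray",469,281,22),("purple",230,314,22),("orange",140,177,22),("carton",196,95,60),("carton",247,96,60),("carton",196,131,60),("carton",246,138,60)]:
    print(nm,ray(ci,u,v,z).round(1))
p=cv2.imread("pics/top0.png")[110:310,150:490]; cv2.imwrite("pics/c1.png",cv2.resize(p[:,160:],None,fx=4,fy=3.0,interpolation=2)[:600,:800])
E
```

```text
top [438.8 135.9] [ 15  11 100] [ 759.2 -304.2   25. ]
top [351.7 187.4] [  30  110 2564] [627.9 -96.5  25. ]
top [405.7 172. ] [ 17  17 220] [ 668.5 -224.1   25. ]
top [188.4 184.4] [ 17  16 212] [625.1 292.7  25. ]
top [240.4 195.8] [ 16  15 177] [600.7 166.9  25. ]
top [182.5 218.9] [ 15  15 173] [541.9 301.6  25. ]
top [234.2 225.7] [ 15  15 181] [529.  178.2  25. ]
top [440.8 249.7] [  54   59 2600] [ 486.8 -302.8   25. ]
top [189.6 262.1] [ 15  15 181] [441.2 278.3  25. ]
top [238.4 268.3] [ 18  18 243] [430.3 163.8  25. ]
top [303.6 417. ] [ 44   6 196] [111.    5.1  25. ]
scene [111.8  11.5] [ 74  27 727] [  531.8 -1012.     25. ]
scene [144.9 143.5] [ 21  15 230] [ 716.7 -359.3   25. ]
scene [254.7 174. ] [ 45  28 522] [ 543.1 -104.6   25. ]
scene [185.5 171.6] [ 16  12 159] [ 677.3 -212.7   25. ]
scene [209.8 199.7] [  69   50 1034] [ 672.7 -103.3   25. ]
scene [363.1 225.4] [ 17  15 195] [429.8 163.9  25. ]
scene [334.8 252.9] [ 16  15 183] [527.8 178.1  25. ]
scene [396.7 265.1] [ 17  15 191] [440.7 278.5  25. ]
scene [305.7 267.2] [ 16  15 193] [599.8 167.   25. ]
scene [370.5 300.6] [ 18  17 226] [541.  301.6  25. ]
scene [336.5 321.8] [ 20  20 316] [624.3 293.   25. ]
scene [  9.3 390.5] [  28   86 1242] [1165.3   41.4   25. ]
scene [169.2 416.2] [18  9 93] [959.9 244.2  25. ]
bore [570.4 -91.8  50. ]
gauge pl TL [592.8 -61.8  50. ]
TR [ 594.5 -126.    50. ]
BL [541.9 -60.2  50. ]
BR [ 541.3 -121.6   50. ]
magL [742.9 -65.6  42. ]
magR [ 742.  -129.3   42. ]
handle L [487.8 -61.6  85. ]
handle R [ 484.9 -111.5   85. ]
tray [ 562.  -254.8   22. ]
tray [ 556.  -380.1   22. ]
tray [ 420.4 -243.6   22. ]
tray [ 417.4 -366.5   22. ]
purple [326.2 178.8  22. ]
orange [640.7 411.9  22. ]
carton [834.7 278.7  60. ]
carton [834.8 157.3  60. ]
carton [746.1 273.4  60. ]
carton [731.9 155.2  60. ]
```

View pics/c1.png

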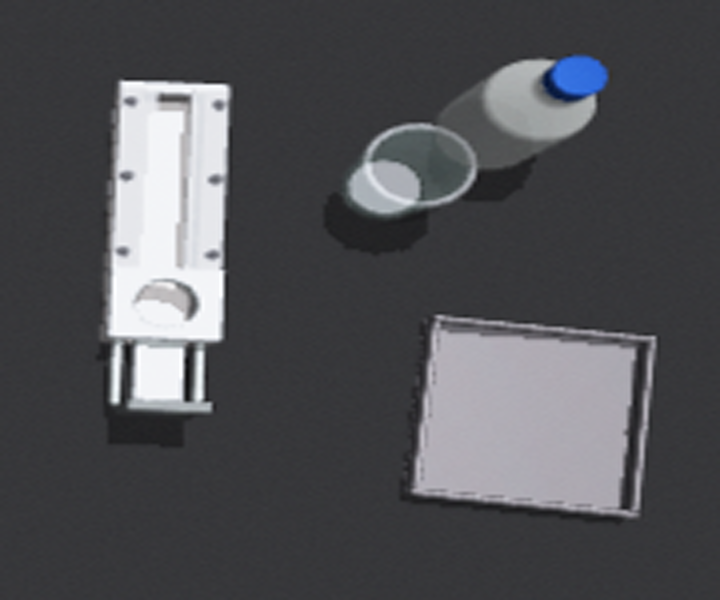

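The two views agree on the bushes to about 1 mm. The blob areas suggest that (625,293) and (430,164) are fat. The gauge yaw is about −2°. Next I'll look at the bore with the wrist camera.

{"name": "apply_moves", "arguments": {
  "targets": [
    [85,[350,-570,0],[0,0,23.4]],
    [85,[350,-570,0],[0,0,23.4]],
    [85,[350,-570,0],[0,0,23.4]],
    [85,[350,-570,0],[0,0,23.4]],
    [85,[350,-570,0],[0,0,23.4]],
    [85,[350,-570,0],[0,0,23.4]],
    [85,[350,-570,0],[0,0,23.4]],
    [85,[350,-570,0],[0,0,23.4]],
    [85,[350,-570,0],[0,0,23.4]],
    [85,[350,-570,0],[0,0,23.4]],
    [85,[350,-570,0],[0,0,23.4]],
    [85,[350,-570,0],[0,0,23.4]],
    [85,[350,-570,0],[0,0,23.4]],
    [85,[350,-570,0],[0,0,23.4]],
    [85,[350,-570,0],[0,0,23.4]],
    [85,[350,-570,0],[0,0,23.4]],
    [85,[350,-570,0],[0,0,23.4]]
  ]
}}

```text
time_s: 1.8
eef_pos: [558.3, -87.3, 231.2]
ee_rot: [-0.0, -0.0, 1.0, 0.0]
force: [0.1, -0.7, -1.1]
grip_width: 0.995
grip_force: 0.0
```

Run:
```python
from h import *
s=ctrl.sense();print(s["time_s"],s["eef_pos"],s["ee_rot"],s["joints"])
ci=camera_info("wrist"); p,d=capture("wrist"); cv2.imwrite("pics/w1.png",p); np.save("w1_d.npy",d); print(ci); import pickle; pickle.dump(ci,open("w1.pkl","wb"))
```

```text
1.8 [558.25900573 -87.31417104 231.21575622] [-2.90802246e-04 -2.38863377e-04  9.99999911e-01  1.91703763e-04] [-3.62523325e-01  4.02054715e-01  1.37265223e+00  1.55263813e-04
  1.36756552e+00 -1.93382877e+00]
{'vfov': 71.84813462300207, 'cx': 276.8006189842509, 'cy': 213.78016905087884, 'extrinsics': array([[-1.14047134e-03,  9.64190794e-01,  2.65207111e-01,
         4.91248356e+02],
       [ 9.99999338e-01,  1.05962468e-03,  4.47914915e-04,
        -8.72536873e+01],
       [ 1.50855437e-04,  2.65207447e-01, -9.64191365e-01,
         3.74476272e+02],
       [ 0.00000000e+00,  0.00000000e+00,  0.00000000e+00,
         1.00000000e+00]])}
```

View pics/w1.png

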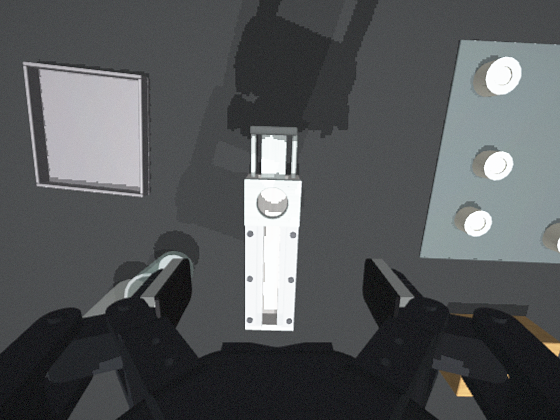

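The bore is at (272,203) in the wrist view, inside the plate between rows 178 and 227. The handle is at row 130 and the fingers are clear. I'll zoom in to locate the rim.

Run:
```python
from h import *; import pickle
p=cv2.imread("pics/w1.png")[120:240,230:310]; cv2.imwrite("pics/w1c.png",cv2.resize(cv2.convertScaleAbs(p,alpha=2,beta=-230),None,fx=5,fy=5,interpolation=0))
ci=pickle.load(open("w1.pkl","rb"))
g=cv2.imread("pics/w1.png",0)
for v in (185,215): print(v,g[v,238:308])
for u in (250,272,296): print(u,g[165:240,u])
d=np.load("w1_d.npy"); print(d[190:216:5,255:290:5].round(0))
```

```text
185 [ 75  70  75  75  73  59 209 251 251 250 250 249 250 250 249 250 250 250
 249 249 249 250 250 250 250 249 253 254 253 253 253 253 253 253 254 251
 250 250 251 250 250 250 250 250 250 250 249 250 250 250 250 249 250 250
 249 249 249 249 249 253 254 255 255 201  70  78  80  77  78  81]
215 [ 70  73  75  69  67  56 218 253 252 251 251 252 252 252 252 252 252 252
 252 252 253 254 254 243 189 130 102 110 152 206 220 237 252 254 253 254
 244 238 243 220 163 124 103 108 175 232 253 253 253 253 250 251 252 252
 252 252 252 252 252 252 255 232 124  75  81  82  82  82  81  80]
250 [ 63  63  63  62  65  64  61  62  82 111 111 113 119 103 193 250 252 250
 249 250 250 249 249 250 250 250 251 252 251 250 251 251 250 250 249 251
 252 252 251 251 251 251 252 252 251 252 252 251 252 252 252 251 250 250
 252 252 251 251 252 250 250 248 248 248 252 208 128 123 124 125 119 113
 236 250 249]
272 [253 253 253 253 253 253 254 255 233 207 209 216 180 146 105 255 255 254
 253 253 254 255 242 250 252 252 252 252 252 252 252 251 252 252 252 252
 253 255 223 171 173 176 175 173 169 170 164 252 254 254 253 166 104 144
 232 252 252 252 252 252 251 252 252 252 252 252 252 252 252 252 252 252
 252 252 252]
296 [114 118 116  98  86  89  87  72  67  68 105 116 120 119 109 138 247 252
 249 247 249 249 248 249 253 253 253 253 253 252 251 250 250 251 251 250
 251 252 252 251 251 251 251 252 252 251 251 252 252 252 252 252 253 254
 253 253 253 253 253 253 254 253 250 247 249 249 250 250 243 231 227 241
 251 252 253]
[[329. 329. 367. 368. 366. 367. 329.]
 [330. 369. 368. 369. 370. 369. 369.]
 [331. 370. 371. 371. 369. 371. 370.]
 [334. 372. 373. 372. 374. 372. 373.]
 [335. 347. 374. 375. 374. 375. 339.]
 [336. 336. 344. 375. 376. 340. 337.]]
```

View pics/w1c.png

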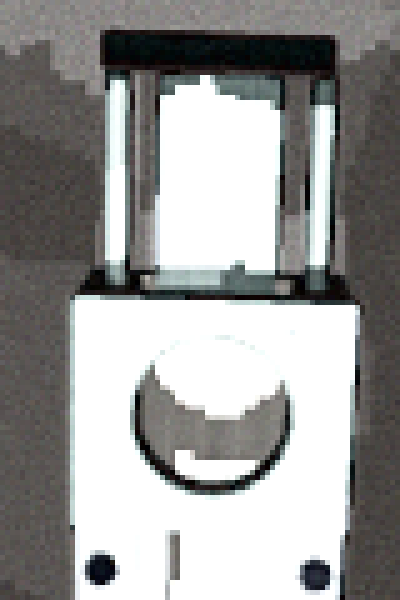

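Run:
```python
from h import *; import pickle
ci=pickle.load(open("w1.pkl","rb")); d=np.load("w1_d.npy"); p=cv2.imread("pics/w1.png")
print("bore rim est",ray(ci,271.7,202.5,50))
f=210/np.tan(np.radians(ci["vfov"])/2); v,u=np.mgrid[:420,:560]
P=np.stack([(u-ci["cx"])/f*d,(v-ci["cy"])/f*d,d],-1)@ci["extrinsics"][:3,:3].T+ci["extrinsics"][:3,3]
m=(P[...,2]<46)&(v>182)&(v<224)&(u>250)&(u<296)
m=m.astype(np.uint8); n,l,s,c=cv2.connectedComponentsWithStats(m); i=1+s[1:,4].argmax(); print(s[i],c[i])
ct=cv2.findContours((l==i).astype(np.uint8),0,1)[0][0][:,0].astype(np.float32)
w=np.array([ray(ci,*q,50)[:2] for q in ct],np.float32); print(cv2.minEnclosingCircle(w))
print("plate z",np.median(P[186:220,246:252,2]))
for nm,q,z in [("plate L edge up",(243.6,185),50),("R",(301.3,185),50),("L",(243.6,215),50),("R",(299.5,215),50),("back L",(250,178.7),50),("back R",(296,179.7),50),("mag L",(245.5,328),42),("mag R",(294.5,328),42),("handle back L",(250,126.0),85),("hb R",(297,126.5),85),
 ("tray",(23,63),22),("tray",(147,73),22),("tray",(37,186),22),("tray",(145,195),22)]:
    print(nm,ray(ci,*q,z).round(1))
o,m=whites(p,ci,25)
for c,s,w in o: print(c.round(1),s,w.round(1))
```

```text
bore rim est [567.06478764 -92.97760677  50.        ]
[257 188  31  30 725] [271.68827586 202.11586207]
((566.7638549804688, -92.93348693847656), 17.90347671508789)
plate z 50.60752983706786
plate L edge up [ 546.8 -124.7   50. ]
R [546.7 -59.5  50. ]
L [ 582.  -125.7   50. ]
R [581.9 -60.7  50. ]
back L [ 539.6 -117.3   50. ]
back R [540.7 -65.6  50. ]
mag L [ 740.8 -128.7   42. ]
mag R [740.7 -63.3  42. ]
handle back L [ 483.9 -112.8   85. ]
hb R [484.3 -67.9  85. ]
tray [ 416.  -367.3   22. ]
tray [ 425.9 -231.7   22. ]
tray [ 553.1 -381.8   22. ]
tray [ 564.2 -250.4   22. ]
[503.3  75.4] [ 485   56   37   39 1076] [428.4 163.1  25. ]
[82.4 69.8] [ 24  62 117  16 256] [ 423.3 -301.2   25. ]
[ 30.6 123. ] [ 24  66  14 117 231] [ 479.4 -370.7   25. ]
[273.  156.5] [258 135  29  43 986] [516.9 -91.6  25. ]
[252.8 155.6] [251 136   5  41 178] [ 516.  -115.6   25. ]
[293.5 156.8] [291 141   6  33 149] [517.3 -67.4  25. ]
[498.3 165.4] [484 151  30  30 680] [527.1 177.7  25. ]
[ 89.5 189.8] [ 37 184 105  13 177] [ 557.2 -316.1   25. ]
[477.8 223.2] [464 210  29  27 581] [599.5 166.6  25. ]
[166.6 260.5] [158 255  24  14 133] [ 650.9 -231.2   25. ]
[133.3 282.7] [124 273  27  25 106] [ 683.2 -278.9   25. ]
```

Bore is at about (567,−93), handle back at about x=484, y=−90. I'll look at the first thin bush, near (528,178), from the same relative pose so that the camera bias cancels.

{"name": "apply_moves", "arguments": {
  "targets": [
    [56,[-39,271,-25],[0,0,0]],
    [56,[-39,271,-25],[0,0,0]],
    [56,[-39,271,-25],[0,0,0]],
    [56,[-39,271,-25],[0,0,0]],
    [56,[-39,271,-25],[0,0,0]],
    [56,[-39,271,-25],[0,0,0]],
    [56,[-39,271,-25],[0,0,0]],
    [56,[-39,271,-25],[0,0,0]]
  ]
}}

```text
time_s: 2.65
eef_pos: [519.2, 183.2, 206.6]
ee_rot: [0.0, -0.001, 1.0, -0.0]
force: [0.4, 0.4, 0.4]
grip_width: 0.657
grip_force: 0.0
```

```bash
cat >> h.py <<'E'
def look(tag):
    s=ctrl.sense(); ci=camera_info("wrist"); p,d=capture("wrist"); cv2.imwrite(f"pics/{tag}.png",p); np.save(f"{tag}.npy",d)
    print(s["time_s"],s["eef_pos"].round(2),(s["joints"][5]).round(2))
    E=ci["extrinsics"]; f=210/np.tan(np.radians(ci["vfov"])/2); v,u=np.mgrid[:420,:560]
    P=np.stack([(u-ci["cx"])/f*d,(v-ci["cy"])/f*d,d],-1)@E[:3,:3].T+E[:3,3]
    hsv=cv2.cvtColor(p,cv2.COLOR_BGR2HSV)
    m=((P[...,2]>20)&(P[...,2]<32)&(hsv[...,1]<60)&(hsv[...,2]>150)&(d>0)).astype(np.uint8)
    n,l,st,c=cv2.connectedComponentsWithStats(m)
    for i in range(1,n):
        if 300<st[i,4]<2500:
            ct=max(cv2.findContours((l==i).astype(np.uint8),0,1)[0],key=len)[:,0].astype(np.float32)
            w=np.array([ray(ci,*q,25)[:2] for q in ct],np.float32)
            e,r=cv2.minEnclosingCircle(w)
            print("bush",c[i].round(1),st[i].tolist(),"fit",np.round(e,1),round(r,1),"cen",ray(ci,*c[i],25)[:2].round(1),"z",np.median(P[l==i][:,2]).round(1))
E
python3 -c "
from h import *
look('w2')"
```

```text
2.65 [519.22 183.24 206.58] -1.45
bush [257.2 110.5] [240, 92, 36, 38, 1064] fit [428.7 162.4] 19.1 cen [428.4 162.3] z 25.1
bush [364.8 122. ] [350, 106, 31, 33, 815] fit [440.  276.9] 17.0 cen [439.7 277.1] z 25.0
bush [271.  201.2] [257, 187, 29, 29, 662] fit [527.  176.8] 17.1 cen [526.6 176.7] z 25.0
bush [377.8 212.6] [363, 199, 30, 28, 642] fit [540.2 300.4] 17.0 cen [540.  300.5] z 25.1
bush [262.2 259.1] [249, 247, 28, 26, 563] fit [599.1 165.8] 17.2 cen [598.8 165.7] z 25.1
```

The wrist fit separates the sizes clearly: radius 19.1 mm is fat and about 17.1 mm is thin. I'll grip the bush at (527,176.8), then release it once to calibrate the camera against the gripper.

{"name": "apply_moves", "arguments": {
  "targets": [
    [56,[7.3,-6,-50],[0,0,0]],
    [56,[7.3,-6,-100],[0,0,0]],
    [56,[7.3,-6,-145],[0,0,0]],
    [56,[7.3,-6,-170],[0,0,0]],
    [56,[7.3,-6,-185],[0,0,0]],
    [56,[7.3,-6,-196],[0,0,0]],
    [56,[7.3,-6,-196],[0,0,0]],
    [20,[7.3,-6,-196],[0,0,0]],
    [20,[7.3,-6,-196],[0,0,0]],
    [20,[7.3,-6,-196],[0,0,0]],
    [20,[7.3,-6,-196],[0,0,0]],
    [20,[7.3,-6,-196],[0,0,0]]
  ],
  "squeeze": 30
}}

```text
time_s: 3.9
eef_pos: [527.8, 176.6, 11.5]
ee_rot: [0.001, 0.0, 1.0, -0.0]
force: [-1.4, -1.8, 5.7]
grip_width: 0.38
grip_force: 30.2
```

{"name": "apply_moves", "arguments": {
  "targets": [
    [56,[0,0,0],[0,0,0]],
    [56,[0,0,0],[0,0,0]],
    [56,[0,0,30],[0,0,0]],
    [56,[-7.3,6,80],[0,0,0]],
    [56,[-7.3,6,130],[0,0,0]],
    [56,[-7.3,6,180],[0,0,0]],
    [56,[-7.3,6,196],[0,0,0]],
    [56,[-7.3,6,196],[0,0,0]],
    [56,[-7.3,6,196],[0,0,0]]
  ]
}}

```text
time_s: 4.8
eef_pos: [519.3, 182.7, 205.3]
ee_rot: [-0.001, 0.0, 1.0, -0.0]
force: [-1.3, 0.1, -0.2]
grip_width: 0.656
grip_force: 0.0
```

```bash
python3 -c "
from h import *
look('w3')"
```

```text
4.8 [519.26 182.73 205.33] -1.45
bush [257.4 110.8] [240, 92, 36, 38, 1071] fit [428.6 162.3] 19.1 cen [428.4 162.3] z 25.2
bush [365.2 122.1] [350, 106, 32, 33, 824] fit [440.1 276.9] 17.1 cen [439.7 277. ] z 25.0
bush [271.2 201.7] [257, 188, 29, 29, 669] fit [526.9 176.3] 17.1 cen [526.8 176.4] z 25.1
bush [378.5 213. ] [364, 199, 30, 29, 647] fit [540.3 300.5] 17.0 cen [540.1 300.5] z 25.1
bush [262.6 259.8] [249, 247, 28, 26, 570] fit [599.  165.9] 17.3 cen [598.8 165.7] z 25.1
```

Bias is about −0.3 mm, which is negligible. I'll grip again and carry the bush to above the bore.

{"name": "apply_moves", "arguments": {
  "targets": [
    [56,[7.3,-6,-50],[0,0,0]],
    [56,[7.3,-6,-100],[0,0,0]],
    [56,[7.3,-6,-150],[0,0,0]],
    [56,[7.3,-6,-180],[0,0,0]],
    [56,[7.3,-6,-196],[0,0,0]],
    [56,[7.3,-6,-196],[0,0,0]],
    [20,[7.3,-6,-196],[0,0,0]],
    [20,[7.3,-6,-196],[0,0,0]],
    [20,[7.3,-6,-196],[0,0,0]],
    [20,[7.3,-6,-196],[0,0,0]],
    [20,[7.3,-6,-150],[0,0,0]],
    [20,[7.3,-6,-125],[0,0,0]],
    [20,[47.2,-275.3,-125],[0,0,0]],
    [20,[47.2,-275.3,-125],[0,0,0]],
    [20,[47.2,-275.3,-125],[0,0,0]],
    [20,[47.2,-275.3,-125],[0,0,0]],
    [20,[47.2,-275.3,-125],[0,0,0]],
    [20,[47.2,-275.3,-125],[0,0,0]],
    [20,[47.2,-275.3,-125],[0,0,0]],
    [20,[47.2,-275.3,-125],[0,0,0]]
  ],
  "squeeze": 30
}}

```text
time_s: 6.85
eef_pos: [566.7, -92.3, 81.3]
ee_rot: [-0.0, 0.001, 1.0, 0.0]
force: [-0.8, 0.3, -0.5]
grip_width: 0.383
grip_force: 30.2
```

{"name": "apply_moves", "arguments": {
  "targets": [
    [20,[0,0,-10],[0,0,0]],
    [20,[0,0,-18],[0,0,0]],
    [20,[0,0,-21],[0,0,0]],
    [20,[0,0,-23],[0,0,0]],
    [20,[0,0,-25],[0,0,0]],
    [20,[0,0,-27],[0,0,0]],
    [20,[0,0,-29],[0,0,0]],
    [20,[0,0,-29],[0,0,0]]
  ]
}}

```text
time_s: 7.65
eef_pos: [566.8, -92.5, 52.1]
ee_rot: [-0.0, 0.0, 1.0, 0.0]
force: [-0.3, 0.9, -0.7]
grip_width: 0.381
grip_force: 30.2
```

No contact force, so it is entering. I'll release and check.

{"name": "apply_moves", "arguments": {
  "targets": [
    [56,[0,0,0],[0,0,0]],
    [56,[0,0,0],[0,0,0]],
    [56,[0,0,0],[0,0,0]],
    [56,[-20,0,50],[0,0,0]],
    [40,[-60,2,90],[0,0,0]],
    [0,[-90,2,90],[0,0,0]],
    [0,[-110,2,90],[0,0,0]],
    [0,[-110,2,90],[0,0,0]]
  ]
}}

```text
time_s: 8.45
eef_pos: [455.3, -90.4, 142.9]
ee_rot: [0.0, 0.001, 1.0, -0.0]
force: [-0.5, 0.7, -0.5]
grip_width: 0.0
grip_force: 0.0
```

```bash
cat >> h.py <<'E'
def bore(name="top",xy=(567,-92.7)):
    # heights seen within the bore, and fraction of bright pixels
    ci=camera_info(name); p,d=capture(name); E=np.array(ci["extrinsics"]); f=210/np.tan(np.radians(ci["vfov"])/2); v,u=np.mgrid[:420,:560]
    P=np.stack([(u-ci["cx"])/f*d,(v-ci["cy"])/f*d,d],-1)@E[:3,:3].T+E[:3,3]
    m=np.hypot(P[...,0]-xy[0],P[...,1]-xy[1])<11
    print(name,"bore heights",m.sum(),np.percentile(P[m][:,2],[5,25,50,75,95]).round(1)); return p
E
python3 -c "
from h import *
p=bore();bore('scene');print(ctrl.sense()['eef_pos'])"
```

```text
top bore heights 70 [29.  30.8 31.7 32.6 33.7]
scene bore heights 41 [29.1 30.4 31.  33.1 34.1]
[457.32028001 -90.77880581 142.68504777]
```

The bush is flat in the chamber (recess at about 32 mm). Now I'll press the ejector.

{"name": "apply_moves", "arguments": {
  "targets": [
    [0,[0,0,-45],[0,0,0]],
    [0,[0,0,-80],[0,0,0]],
    [0,[0,0,-80],[0,0,0]],
    [0,[10,0,-80],[0,0,0]],
    [0,[18,0,-80],[0,0,0]],
    [0,[24,0,-80],[0,0,0]],
    [0,[30,0,-80],[0,0,0]],
    [0,[36,0,-80],[0,0,0]],
    [0,[42,0,-80],[0,0,0]],
    [0,[48,0,-80],[0,0,0]],
    [0,[53,0,-80],[0,0,0]],
    [0,[57,0,-80],[0,0,0]],
    [0,[60,0,-80],[0,0,0]],
    [0,[60,0,-80],[0,0,0]]
  ]
}}

```text
time_s: 9.95
eef_pos: [517.1, -91.0, 62.9]
ee_rot: [-0.0, 0.0, 1.0, -0.0]
force: [-7.6, -3.2, 3.7]
grip_width: 0.003
grip_force: 3.4
```

{"name": "apply_moves", "arguments": {
  "targets": [
    [0,[2,0,0],[0,0,0]],
    [0,[4,0,0],[0,0,0]],
    [0,[4,0,0],[0,0,0]]
  ]
}}

```text
time_s: 10.25
eef_pos: [518.8, -90.9, 62.9]
ee_rot: [-0.003, -0.0, 1.0, -0.0]
force: [-20.2, -4.8, 11.3]
grip_width: -0.0
grip_force: 9.8
```

That is the hard stop (20 N). I'll retract and go to hover over the next thin bush at (599,166).

{"name": "apply_moves", "arguments": {
  "targets": [
    [0,[-15,0,0],[0,0,0]],
    [0,[-30,0,0],[0,0,0]],
    [0,[-45,0,0],[0,0,0]],
    [0,[-56,0,0],[0,0,0]],
    [0,[-66,0,0],[0,0,0]],
    [0,[-66,0,0],[0,0,0]],
    [0,[-66,0,45],[0,0,0]],
    [20,[-66,0,90],[0,0,0]],
    [56,[-66,0,130],[0,0,0]],
    [56,[69,262.6,144],[0,0,0]],
    [56,[69,262.6,144],[0,0,0]],
    [56,[69,262.6,144],[0,0,0]],
    [56,[69,262.6,144],[0,0,0]],
    [56,[69,262.6,144],[0,0,0]],
    [56,[69,262.6,144],[0,0,0]],
    [56,[69,262.6,144],[0,0,0]],
    [56,[69,262.6,144],[0,0,0]],
    [56,[69,262.6,144],[0,0,0]]
  ]
}}

```text
time_s: 12.05
eef_pos: [589.9, 171.4, 206.4]
ee_rot: [0.0, 0.001, 1.0, -0.0]
force: [0.3, -0.5, -0.4]
grip_width: 0.654
grip_force: 0.0
```

```bash
python3 -c "
from h import *
look('w4'); p=bore(); cv2.imwrite('pics/t4.png',cv2.resize(p[110:310,300:400],None,fx=3,fy=3))"
```

```text
12.05 [589.89 171.36 206.38] -1.48
bush [267.5  35.4] [249, 14, 38, 44, 1316] fit [428.7 162.3] 19.3 cen [428.5 162.3] z 25.1
bush [382.  48.] [366, 29, 33, 39, 992] fit [440.1 276.8] 17.3 cen [439.7 277.1] z 24.9
bush [394.6 150.2] [379, 135, 32, 32, 760] fit [540.5 300.4] 17.1 cen [540.1 300.5] z 24.9
bush [271.6 202.6] [257, 189, 30, 28, 656] fit [599.2 165.4] 16.9 cen [598.9 165.5] z 25.1
bush [379.4 222.9] [363, 208, 33, 31, 794] fit [623.6 291.6] 19.4 cen [623.4 291.7] z 25.2
top bore heights 63 [ 8.8 10.  11.4 12.7 14. ]
```

View pics/t4.png

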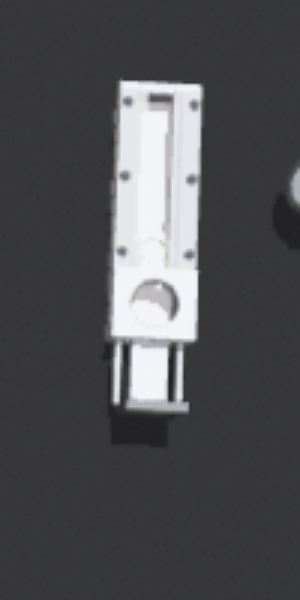

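Bush 1 is in the magazine, the ejector is home and the chamber is empty. Next, the second thin bush at (599.2,165.5).

{"name": "apply_moves", "arguments": {
  "targets": [
    [56,[9.2,-6.3,-50],[0,0,0]],
    [56,[9.2,-6.3,-100],[0,0,0]],
    [56,[9.2,-6.3,-150],[0,0,0]],
    [56,[9.2,-6.3,-180],[0,0,0]],
    [56,[9.2,-6.3,-196],[0,0,0]],
    [56,[9.2,-6.3,-196],[0,0,0]],
    [20,[9.2,-6.3,-196],[0,0,0]],
    [20,[9.2,-6.3,-196],[0,0,0]],
    [20,[9.2,-6.3,-196],[0,0,0]],
    [20,[9.2,-6.3,-196],[0,0,0]],
    [20,[9.2,-6.3,-150],[0,0,0]],
    [20,[9.2,-6.3,-125],[0,0,0]],
    [20,[-23,-264.6,-125],[0,0,0]],
    [20,[-23,-264.6,-125],[0,0,0]],
    [20,[-23,-264.6,-125],[0,0,0]],
    [20,[-23,-264.6,-125],[0,0,0]],
    [20,[-23,-264.6,-125],[0,0,0]],
    [20,[-23,-264.6,-125],[0,0,0]],
    [20,[-23,-264.6,-125],[0,0,0]],
    [20,[-23,-264.6,-125],[0,0,0]]
  ],
  "squeeze": 30
}}

```text
time_s: 14.15
eef_pos: [567.1, -91.6, 81.8]
ee_rot: [0.0, -0.0, 1.0, 0.0]
force: [-0.1, -0.0, -1.0]
grip_width: 0.38
grip_force: 31.4
```

{"name": "apply_moves", "arguments": {
  "targets": [
    [20,[0,0,-10],[0,0,0]],
    [20,[0,0,-18],[0,0,0]],
    [20,[0,0,-21],[0,0,0]],
    [20,[0,0,-23],[0,0,0]],
    [20,[0,0,-25],[0,0,0]],
    [20,[0,0,-27],[0,0,0]],
    [20,[0,0,-29],[0,0,0]],
    [20,[0,0,-29],[0,0,0]]
  ]
}}

```text
time_s: 14.95
eef_pos: [568.5, -92.6, 52.8]
ee_rot: [0.002, 0.0, 1.0, -0.001]
force: [8.2, -0.6, -1.5]
grip_width: 0.377
grip_force: 34.1
```

A sideways touch of 8 N in x shows it has entered and is rubbing one wall. I'll release.

{"name": "apply_moves", "arguments": {
  "targets": [
    [56,[1.5,0,0],[0,0,0]],
    [56,[1.5,0,0],[0,0,0]],
    [56,[1.5,0,0],[0,0,0]],
    [56,[-20,0,50],[0,0,0]],
    [40,[-60,2,90],[0,0,0]],
    [0,[-90,2,90],[0,0,0]],
    [0,[-110,2,90],[0,0,0]],
    [0,[-110,2,90],[0,0,0]]
  ]
}}

```text
time_s: 15.75
eef_pos: [455.1, -90.3, 142.6]
ee_rot: [-0.0, 0.001, 1.0, 0.0]
force: [0.8, 0.3, 0.5]
grip_width: 0.001
grip_force: 0.0
```

```bash
python3 -c "
from h import *
p=bore();bore('scene');print(ctrl.sense()['eef_pos'])"
```

```text
top bore heights 68 [29.1 30.4 31.8 32.8 34. ]
scene bore heights 39 [29.3 30.3 31.  32.8 34.9]
[457.14107637 -90.65297666 142.47382778]
```

In the chamber. Pressing the ejector fully home.

{"name": "apply_moves", "arguments": {
  "targets": [
    [0,[0,0,-45],[0,0,0]],
    [0,[0,0,-80],[0,0,0]],
    [0,[0,0,-80],[0,0,0]],
    [0,[10,0,-80],[0,0,0]],
    [0,[18,0,-80],[0,0,0]],
    [0,[24,0,-80],[0,0,0]],
    [0,[30,0,-80],[0,0,0]],
    [0,[36,0,-80],[0,0,0]],
    [0,[42,0,-80],[0,0,0]],
    [0,[48,0,-80],[0,0,0]],
    [0,[53,0,-80],[0,0,0]],
    [0,[57,0,-80],[0,0,0]],
    [0,[60,0,-80],[0,0,0]],
    [0,[62,0,-80],[0,0,0]],
    [0,[64,0,-80],[0,0,0]],
    [0,[64,0,-80],[0,0,0]]
  ]
}}

```text
time_s: 17.45
eef_pos: [518.9, -91.1, 63.0]
ee_rot: [-0.003, -0.0, 1.0, -0.0]
force: [-20.0, -5.4, 12.4]
grip_width: -0.0
grip_force: 10.0
```

{"name": "apply_moves", "arguments": {
  "targets": [
    [0,[-15,0,0],[0,0,0]],
    [0,[-30,0,0],[0,0,0]],
    [0,[-45,0,0],[0,0,0]],
    [0,[-56,0,0],[0,0,0]],
    [0,[-66,0,0],[0,0,0]],
    [0,[-66,0,45],[0,0,0]],
    [20,[-66,0,90],[0,0,0]],
    [56,[-66,0,130],[0,0,0]],
    [56,[10.5,397,144],[0,0,0]],
    [56,[10.5,397,144],[0,0,0]],
    [56,[10.5,397,144],[0,0,0]],
    [56,[10.5,397,144],[0,0,0]],
    [56,[10.5,397,144],[0,0,0]],
    [56,[10.5,397,144],[0,0,0]],
    [56,[10.5,397,144],[0,0,0]],
    [56,[10.5,397,144],[0,0,0]],
    [56,[10.5,397,144],[0,0,0]],
    [56,[10.5,397,144],[0,0,0]],
    [56,[10.5,397,144],[0,0,0]],
    [56,[10.5,397,144],[0,0,0]]
  ]
}}

```text
time_s: 19.45
eef_pos: [531.6, 305.2, 206.7]
ee_rot: [0.0, 0.001, 1.0, 0.0]
force: [0.2, -0.4, 0.0]
grip_width: 0.657
grip_force: 0.0
```

```bash
python3 -c "
from h import *
look('w5'); p=bore()"
```

```text
19.45 [531.63 305.22 206.69] -1.24
bush [140.4  98.3] [122, 79, 38, 39, 1148] fit [428.7 162.7] 19.6 cen [428.4 162.6] z 25.1
bush [250.  109.6] [235, 93, 31, 34, 832] fit [440.  277.1] 17.0 cen [439.8 277.1] z 25.0
bush [272.7 202. ] [258, 188, 30, 29, 659] fit [540.1 300.5] 17.0 cen [540.  300.6] z 25.1
bush [265.8 268.2] [251, 255, 31, 28, 703] fit [623.3 291.8] 19.5 cen [623.3 291.8] z 25.3
top bore heights 62 [ 8.7  9.9 11.5 12.3 13.9]
```

{"name": "apply_moves", "arguments": {
  "targets": [
    [56,[8.7,-5.6,-50],[0,0,0]],
    [56,[8.7,-5.6,-100],[0,0,0]],
    [56,[8.7,-5.6,-150],[0,0,0]],
    [56,[8.7,-5.6,-180],[0,0,0]],
    [56,[8.7,-5.6,-196],[0,0,0]],
    [56,[8.7,-5.6,-196],[0,0,0]],
    [20,[8.7,-5.6,-196],[0,0,0]],
    [20,[8.7,-5.6,-196],[0,0,0]],
    [20,[8.7,-5.6,-196],[0,0,0]],
    [20,[8.7,-5.6,-196],[0,0,0]],
    [20,[8.7,-5.6,-150],[0,0,0]],
    [20,[8.7,-5.6,-125],[0,0,0]]
  ],
  "squeeze": 30
}}

```text
time_s: 20.75
eef_pos: [541.1, 301.2, 84.9]
ee_rot: [0.002, 0.0, 1.0, 0.001]
force: [0.0, -0.2, -0.3]
grip_width: 0.384
grip_force: 30.0
```

{"name": "apply_moves", "arguments": {
  "targets": [
    [20,[27.3,-393.4,0],[0,0,0]],
    [20,[27.3,-393.4,0],[0,0,0]],
    [20,[27.3,-393.4,0],[0,0,0]],
    [20,[27.3,-393.4,0],[0,0,0]],
    [20,[27.3,-393.4,0],[0,0,0]],
    [20,[27.3,-393.4,0],[0,0,0]],
    [20,[27.3,-393.4,0],[0,0,0]],
    [20,[27.3,-393.4,0],[0,0,0]],
    [20,[27.3,-393.4,0],[0,0,0]],
    [20,[27.3,-393.4,0],[0,0,0]]
  ]
}}

```text
time_s: 21.75
eef_pos: [567.5, -93.2, 82.0]
ee_rot: [0.001, 0.001, 1.0, -0.0]
force: [-0.1, -0.7, -0.7]
grip_width: 0.381
grip_force: 30.1
```

{"name": "apply_moves", "arguments": {
  "targets": [
    [20,[0,0,-10],[0,0,0]],
    [20,[0,0,-18],[0,0,0]],
    [20,[0,0,-21],[0,0,0]],
    [20,[0,0,-23],[0,0,0]],
    [20,[0,0,-25],[0,0,0]],
    [20,[0,0,-27],[0,0,0]],
    [20,[0,0,-29],[0,0,0]],
    [20,[0,0,-29],[0,0,0]]
  ]
}}

```text
time_s: 22.55
eef_pos: [567.3, -92.4, 51.9]
ee_rot: [-0.0, 0.0, 1.0, 0.0]
force: [-0.4, 0.3, 0.1]
grip_width: 0.379
grip_force: 30.1
```

Clean entry. I'll release and check.

{"name": "apply_moves", "arguments": {
  "targets": [
    [56,[0,0,0],[0,0,0]],
    [56,[0,0,0],[0,0,0]],
    [56,[0,0,0],[0,0,0]],
    [56,[-20,0,50],[0,0,0]],
    [40,[-60,2,90],[0,0,0]],
    [0,[-90,2,90],[0,0,0]],
    [0,[-110,2,90],[0,0,0]],
    [0,[-110,2,90],[0,0,0]]
  ]
}}

```text
time_s: 23.35
eef_pos: [455.8, -90.4, 142.9]
ee_rot: [0.0, 0.001, 1.0, -0.0]
force: [0.3, -0.5, -0.7]
grip_width: 0.005
grip_force: 0.0
```

```bash
python3 -c "
from h import *
p=bore();bore('scene');print(ctrl.sense()['eef_pos'])"
```

```text
top bore heights 69 [29.3 30.7 32.  32.7 34.6]
scene bore heights 42 [30.1 31.1 31.9 32.7 34.7]
[457.79605655 -90.75376426 142.64303218]
```

{"name": "apply_moves", "arguments": {
  "targets": [
    [0,[0,0,-45],[0,0,0]],
    [0,[0,0,-80],[0,0,0]],
    [0,[0,0,-80],[0,0,0]],
    [0,[10,0,-80],[0,0,0]],
    [0,[18,0,-80],[0,0,0]],
    [0,[24,0,-80],[0,0,0]],
    [0,[30,0,-80],[0,0,0]],
    [0,[36,0,-80],[0,0,0]],
    [0,[42,0,-80],[0,0,0]],
    [0,[48,0,-80],[0,0,0]],
    [0,[53,0,-80],[0,0,0]],
    [0,[57,0,-80],[0,0,0]],
    [0,[60,0,-80],[0,0,0]],
    [0,[62,0,-80],[0,0,0]],
    [0,[63.5,0,-80],[0,0,0]],
    [0,[63.5,0,-80],[0,0,0]]
  ]
}}

```text
time_s: 25.05
eef_pos: [518.9, -91.1, 63.1]
ee_rot: [-0.003, -0.0, 1.0, -0.0]
force: [-20.5, -6.1, 12.8]
grip_width: 0.003
grip_force: 10.2
```

{"name": "apply_moves", "arguments": {
  "targets": [
    [0,[-15,0,0],[0,0,0]],
    [0,[-30,0,0],[0,0,0]],
    [0,[-45,0,0],[0,0,0]],
    [0,[-56,0,0],[0,0,0]],
    [0,[-66,0,0],[0,0,0]],
    [0,[-66,0,45],[0,0,0]],
    [20,[-66,0,90],[0,0,0]],
    [56,[-66,0,130],[0,0,0]],
    [56,[-89.9,373.6,144],[0,0,0]],
    [56,[-89.9,373.6,144],[0,0,0]],
    [56,[-89.9,373.6,144],[0,0,0]],
    [56,[-89.9,373.6,144],[0,0,0]],
    [56,[-89.9,373.6,144],[0,0,0]],
    [56,[-89.9,373.6,144],[0,0,0]],
    [56,[-89.9,373.6,144],[0,0,0]],
    [56,[-89.9,373.6,144],[0,0,0]],
    [56,[-89.9,373.6,144],[0,0,0]],
    [56,[-89.9,373.6,144],[0,0,0]],
    [56,[-89.9,373.6,144],[0,0,0]]
  ]
}}

```text
time_s: 26.95
eef_pos: [431.3, 282.3, 206.5]
ee_rot: [0.0, 0.001, 1.0, 0.0]
force: [-0.0, -0.0, -0.0]
grip_width: 0.656
grip_force: 0.0
```

```bash
python3 -c "
from h import *
look('w6'); p=bore()"
```

```text
26.95 [431.31 282.28 206.53] -1.22
bush [171.6 192.3] [155, 176, 35, 33, 887] fit [429.2 162.7] 19.8 cen [428.3 162.7] z 25.2
bush [272.2 201.8] [258, 188, 29, 29, 663] fit [439.6 277. ] 17.0 cen [439.4 277.1] z 25.1
bush [283.7 336.1] [270, 326, 29, 21, 483] fit [623.5 291.7] 19.3 cen [620.7 291.3] z 25.2
top bore heights 64 [ 9.2 10.2 11.2 12.  13.5]
```

{"name": "apply_moves", "arguments": {
  "targets": [
    [56,[8.6,-5.7,-50],[0,0,0]],
    [56,[8.6,-5.7,-100],[0,0,0]],
    [56,[8.6,-5.7,-150],[0,0,0]],
    [56,[8.6,-5.7,-180],[0,0,0]],
    [56,[8.6,-5.7,-196],[0,0,0]],
    [56,[8.6,-5.7,-196],[0,0,0]],
    [20,[8.6,-5.7,-196],[0,0,0]],
    [20,[8.6,-5.7,-196],[0,0,0]],
    [20,[8.6,-5.7,-196],[0,0,0]],
    [20,[8.6,-5.7,-196],[0,0,0]],
    [20,[8.6,-5.7,-150],[0,0,0]],
    [20,[8.6,-5.7,-125],[0,0,0]]
  ],
  "squeeze": 30
}}

```text
time_s: 28.25
eef_pos: [440.3, 277.6, 84.1]
ee_rot: [0.001, 0.0, 1.0, 0.0]
force: [0.5, -0.2, -0.6]
grip_width: 0.381
grip_force: 30.1
```

{"name": "apply_moves", "arguments": {
  "targets": [
    [20,[127.8,-369.9,0],[0,0,0]],
    [20,[127.8,-369.9,0],[0,0,0]],
    [20,[127.8,-369.9,0],[0,0,0]],
    [20,[127.8,-369.9,0],[0,0,0]],
    [20,[127.8,-369.9,0],[0,0,0]],
    [20,[127.8,-369.9,0],[0,0,0]],
    [20,[127.8,-369.9,0],[0,0,0]],
    [20,[127.8,-369.9,0],[0,0,0]],
    [20,[127.8,-369.9,0],[0,0,0]],
    [20,[127.8,-369.9,0],[0,0,0]]
  ]
}}

```text
time_s: 29.25
eef_pos: [567.3, -93.0, 81.5]
ee_rot: [0.0, 0.001, 1.0, 0.0]
force: [-0.1, 0.2, -0.5]
grip_width: 0.381
grip_force: 30.1
```

{"name": "apply_moves", "arguments": {
  "targets": [
    [20,[0,0,-10],[0,0,0]],
    [20,[0,0,-18],[0,0,0]],
    [20,[0,0,-21],[0,0,0]],
    [20,[0,0,-23],[0,0,0]],
    [20,[0,0,-25],[0,0,0]],
    [20,[0,0,-27],[0,0,0]],
    [20,[0,0,-29],[0,0,0]],
    [20,[0,0,-29],[0,0,0]]
  ]
}}

```text
time_s: 30.05
eef_pos: [567.3, -92.5, 52.0]
ee_rot: [-0.0, 0.0, 1.0, 0.0]
force: [-0.1, 1.0, -0.1]
grip_width: 0.382
grip_force: 30.0
```

{"name": "apply_moves", "arguments": {
  "targets": [
    [56,[0,0,0],[0,0,0]],
    [56,[0,0,0],[0,0,0]],
    [56,[0,0,0],[0,0,0]],
    [56,[-20,0,50],[0,0,0]],
    [40,[-60,2,90],[0,0,0]],
    [0,[-90,2,90],[0,0,0]],
    [0,[-110,2,90],[0,0,0]],
    [0,[-110,2,90],[0,0,0]]
  ]
}}

```text
time_s: 30.85
eef_pos: [455.8, -90.4, 142.9]
ee_rot: [0.0, 0.001, 1.0, -0.0]
force: [-0.1, -0.4, 0.3]
grip_width: 0.006
grip_force: 0.0
```

```bash
python3 -c "
from h import *
p=bore();bore('scene');print(ctrl.sense()['eef_pos'])"
```

```text
top bore heights 67 [28.7 30.5 31.8 33.3 35.2]
scene bore heights 40 [29.5 30.8 31.5 32.9 34.7]
[457.83995059 -90.76856188 142.68346273]
```

{"name": "apply_moves", "arguments": {
  "targets": [
    [0,[0,0,-45],[0,0,0]],
    [0,[0,0,-80],[0,0,0]],
    [0,[0,0,-80],[0,0,0]],
    [0,[10,0,-80],[0,0,0]],
    [0,[18,0,-80],[0,0,0]],
    [0,[24,0,-80],[0,0,0]],
    [0,[30,0,-80],[0,0,0]],
    [0,[36,0,-80],[0,0,0]],
    [0,[42,0,-80],[0,0,0]],
    [0,[48,0,-80],[0,0,0]],
    [0,[53,0,-80],[0,0,0]],
    [0,[57,0,-80],[0,0,0]],
    [0,[60,0,-80],[0,0,0]],
    [0,[62,0,-80],[0,0,0]],
    [0,[63.5,0,-80],[0,0,0]],
    [0,[63.5,0,-80],[0,0,0]]
  ]
}}

```text
time_s: 32.55
eef_pos: [518.9, -91.1, 63.1]
ee_rot: [-0.003, -0.0, 1.0, -0.0]
force: [-20.7, -5.6, 12.7]
grip_width: -0.003
grip_force: 10.1
```

All four thin bushes have been sent on. Now the fat ones, first at (428.7,162.5).

{"name": "apply_moves", "arguments": {
  "targets": [
    [0,[-15,0,0],[0,0,0]],
    [0,[-30,0,0],[0,0,0]],
    [0,[-45,0,0],[0,0,0]],
    [0,[-56,0,0],[0,0,0]],
    [0,[-66,0,0],[0,0,0]],
    [0,[-66,0,45],[0,0,0]],
    [20,[-66,0,90],[0,0,0]],
    [60,[-66,0,130],[0,0,0]],
    [60,[-100.9,258.6,144],[0,0,0]],
    [60,[-100.9,258.6,144],[0,0,0]],
    [60,[-100.9,258.6,144],[0,0,0]],
    [60,[-100.9,258.6,144],[0,0,0]],
    [60,[-100.9,258.6,144],[0,0,0]],
    [60,[-100.9,258.6,144],[0,0,0]],
    [60,[-100.9,258.6,144],[0,0,0]],
    [60,[-100.9,258.6,144],[0,0,0]]
  ]
}}

```text
time_s: 34.15
eef_pos: [420.4, 167.3, 206.4]
ee_rot: [0.0, 0.0, 1.0, -0.0]
force: [-0.7, -0.1, -0.9]
grip_width: 0.7
grip_force: 0.0
```

```bash
python3 -c "
from h import *
look('w7'); p=bore(); cv2.imwrite('pics/t7.png',p)"
```

```text
34.15 [420.39 167.3  206.45] -1.45
bush [272.3 201.3] [256, 185, 34, 33, 856] fit [428.1 162.2] 19.4 cen [428.  162.2] z 25.2
top bore heights 64 [ 8.5 10.  11.5 12.3 13.7]
```

View pics/t7.png

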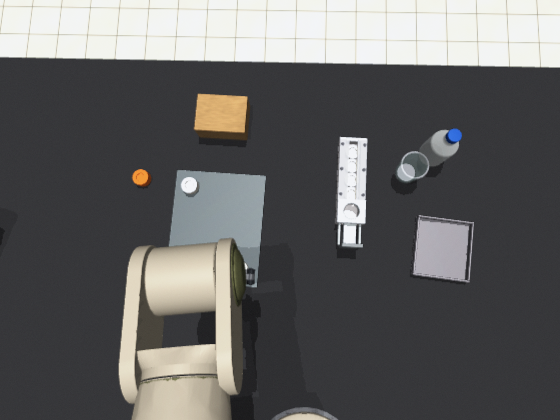

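Four bushes are queued in the magazine at (352,153–195), the ejector is home, and the remaining fat bushes are still on the mat.

{"name": "apply_moves", "arguments": {
  "targets": [
    [60,[8.2,-5.5,-50],[0,0,0]],
    [60,[8.2,-5.5,-100],[0,0,0]],
    [60,[8.2,-5.5,-150],[0,0,0]],
    [60,[8.2,-5.5,-180],[0,0,0]],
    [60,[8.2,-5.5,-196],[0,0,0]],
    [60,[8.2,-5.5,-196],[0,0,0]],
    [20,[8.2,-5.5,-196],[0,0,0]],
    [20,[8.2,-5.5,-196],[0,0,0]],
    [20,[8.2,-5.5,-196],[0,0,0]],
    [20,[8.2,-5.5,-196],[0,0,0]],
    [20,[8.2,-5.5,-150],[0,0,0]],
    [20,[8.2,-5.5,-96],[0,0,0]],
    [20,[8.2,-5.5,-96],[0,0,0]]
  ],
  "squeeze": 35
}}

```text
time_s: 35.55
eef_pos: [430.9, 162.9, 115.9]
ee_rot: [0.005, 0.0, 1.0, 0.001]
force: [-0.1, 0.4, -0.5]
grip_width: 0.434
grip_force: 35.4
```

{"name": "apply_moves", "arguments": {
  "targets": [
    [20,[31.8,-468.5,0],[0,0,0]],
    [20,[31.8,-468.5,0],[0,0,0]],
    [20,[31.8,-468.5,0],[0,0,0]],
    [20,[31.8,-468.5,0],[0,0,0]],
    [20,[31.8,-468.5,0],[0,0,0]],
    [20,[31.8,-468.5,0],[0,0,0]],
    [20,[31.8,-468.5,0],[0,0,0]],
    [20,[31.8,-468.5,0],[0,0,0]],
    [20,[31.8,-468.5,0],[0,0,0]],
    [20,[31.8,-468.5,0],[0,0,0]],
    [20,[31.8,-468.5,0],[0,0,0]],
    [20,[31.8,-468.5,0],[0,0,0]],
    [20,[31.8,-468.5,0],[0,0,0]]
  ]
}}

```text
time_s: 36.85
eef_pos: [460.0, -304.7, 110.4]
ee_rot: [-0.0, -0.0, 1.0, 0.0]
force: [-1.0, 0.3, 0.3]
grip_width: 0.433
grip_force: 35.4
```

Grip width 0.434 (against 0.38 for thin) confirms this one is fat. I'll lower it into the tray.

{"name": "apply_moves", "arguments": {
  "targets": [
    [20,[0,0,-45],[0,0,0]],
    [20,[0,0,-80],[0,0,0]],
    [20,[0,0,-90],[0,0,0]],
    [20,[0,0,-97],[0,0,0]],
    [20,[0,0,-97.5],[0,0,0]],
    [20,[0,0,-97.5],[0,0,0]],
    [60,[0,0,-97.5],[0,0,0]],
    [60,[0,0,-97.5],[0,0,0]],
    [60,[0,0,-97.5],[0,0,0]],
    [60,[0,0,-50],[0,0,0]],
    [60,[0,0,0],[0,0,0]],
    [60,[0,0,50],[0,0,0]],
    [60,[0,0,90],[0,0,0]]
  ]
}}

```text
time_s: 38.15
eef_pos: [460.1, -306.1, 203.6]
ee_rot: [0.001, 0.0, 1.0, -0.001]
force: [1.3, -1.3, 0.0]
grip_width: 0.698
grip_force: 0.0
```

{"name": "apply_moves", "arguments": {
  "targets": [
    [60,[155,604,6],[0,0,0]],
    [60,[155,604,6],[0,0,0]],
    [60,[155,604,6],[0,0,0]],
    [60,[155,604,6],[0,0,0]],
    [60,[155,604,6],[0,0,0]],
    [60,[155,604,6],[0,0,0]],
    [60,[155,604,6],[0,0,0]],
    [60,[155,604,6],[0,0,0]],
    [60,[155,604,6],[0,0,0]],
    [60,[155,604,6],[0,0,0]],
    [60,[155,604,6],[0,0,0]],
    [60,[155,604,6],[0,0,0]],
    [60,[155,604,6],[0,0,0]],
    [60,[155,604,6],[0,0,0]],
    [60,[155,604,6],[0,0,0]],
    [60,[155,604,6],[0,0,0]]
  ]
}}

```text
time_s: 39.75
eef_pos: [615.1, 296.9, 206.5]
ee_rot: [-0.0, 0.001, 1.0, -0.0]
force: [0.1, -0.3, -1.1]
grip_width: 0.704
grip_force: 0.0
```

```bash
python3 -c "
from h import *
look('w8'); p=bore(); cv2.imwrite('pics/t8.png',p)"
```

```text
39.75 [615.07 296.92 206.51] -1.29
bush [272.1 201.9] [256, 186, 33, 33, 851] fit [623.3 291.6] 19.4 cen [623.2 291.6] z 25.2
top bore heights 64 [ 8.5 10.  11.4 12.3 13.5]
```

View pics/t8.png

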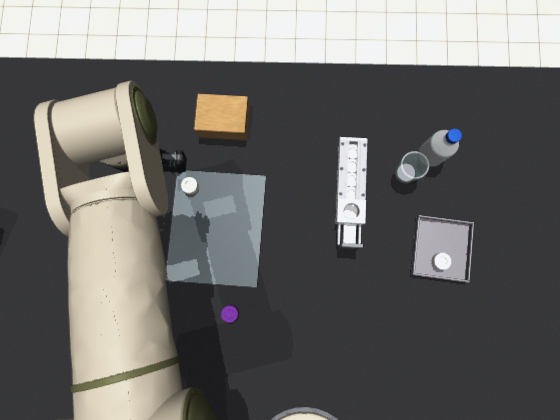

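The first fat bush sits in the tray at (443,261). Now the last one, at (623.3,291.7).

{"name": "apply_moves", "arguments": {
  "targets": [
    [60,[8.3,-6.1,-50],[0,0,0]],
    [60,[8.3,-6.1,-100],[0,0,0]],
    [60,[8.3,-6.1,-150],[0,0,0]],
    [60,[8.3,-6.1,-180],[0,0,0]],
    [60,[8.3,-6.1,-196],[0,0,0]],
    [60,[8.3,-6.1,-196],[0,0,0]],
    [20,[8.3,-6.1,-196],[0,0,0]],
    [20,[8.3,-6.1,-196],[0,0,0]],
    [20,[8.3,-6.1,-196],[0,0,0]],
    [20,[8.3,-6.1,-196],[0,0,0]],
    [20,[8.3,-6.1,-150],[0,0,0]],
    [20,[8.3,-6.1,-96],[0,0,0]],
    [20,[8.3,-6.1,-96],[0,0,0]]
  ],
  "squeeze": 35
}}

```text
time_s: 41.15
eef_pos: [626.3, 292.9, 119.1]
ee_rot: [0.007, 0.0, 1.0, 0.002]
force: [1.5, 0.2, 0.3]
grip_width: 0.433
grip_force: 35.3
```

{"name": "apply_moves", "arguments": {
  "targets": [
    [20,[-101.3,-603.9,0],[0,0,0]],
    [20,[-101.3,-603.9,0],[0,0,0]],
    [20,[-101.3,-603.9,0],[0,0,0]],
    [20,[-101.3,-603.9,0],[0,0,0]],
    [20,[-101.3,-603.9,0],[0,0,0]],
    [20,[-101.3,-603.9,0],[0,0,0]],
    [20,[-101.3,-603.9,0],[0,0,0]],
    [20,[-101.3,-603.9,0],[0,0,0]],
    [20,[-101.3,-603.9,0],[0,0,0]],
    [20,[-101.3,-603.9,0],[0,0,0]],
    [20,[-101.3,-603.9,0],[0,0,0]],
    [20,[-101.3,-603.9,0],[0,0,0]],
    [20,[-101.3,-603.9,0],[0,0,0]],
    [20,[-101.3,-603.9,0],[0,0,0]],
    [20,[-101.3,-603.9,0],[0,0,0]],
    [20,[-101.3,-603.9,0],[0,0,0]]
  ]
}}

```text
time_s: 42.75
eef_pos: [522.5, -310.3, 110.5]
ee_rot: [0.0, -0.001, 1.0, 0.0]
force: [-0.3, -0.6, 0.1]
grip_width: 0.434
grip_force: 35.4
```

{"name": "apply_moves", "arguments": {
  "targets": [
    [20,[0,0,-45],[0,0,0]],
    [20,[0,0,-80],[0,0,0]],
    [20,[0,0,-90],[0,0,0]],
    [20,[0,0,-97],[0,0,0]],
    [20,[0,0,-97.5],[0,0,0]],
    [20,[0,0,-97.5],[0,0,0]],
    [60,[0,0,-97.5],[0,0,0]],
    [60,[0,0,-97.5],[0,0,0]],
    [60,[0,0,-97.5],[0,0,0]],
    [60,[0,0,-50],[0,0,0]],
    [60,[0,0,0],[0,0,0]],
    [60,[0,0,50],[0,0,0]],
    [60,[0,0,100],[0,0,0]],
    [60,[-150,150,120],[0,0,0]],
    [60,[-150,150,120],[0,0,0]],
    [60,[-150,150,120],[0,0,0]],
    [60,[-150,150,120],[0,0,0]],
    [60,[-150,150,120],[0,0,0]],
    [60,[-150,150,120],[0,0,0]],
    [60,[-150,150,120],[0,0,0]]
  ]
}}

```text
time_s: 44.75
eef_pos: [372.7, -162.7, 230.6]
ee_rot: [0.0, 0.0, 1.0, -0.0]
force: [0.1, -0.2, -0.4]
grip_width: 0.7
grip_force: 0.0
```

```bash
python3 -c "
from h import *
p,d=capture('scene'); cv2.imwrite('pics/s9.png',p); bore('scene'); p,d=capture('top'); print([(c[0].round(),c[2].round(1)) for c in whites(p,camera_info('top'),25)[0]])"
```

```text
Traceback (most recent call last):
  File "h.py", line 33, in bore
    print(name,"bore heights",m.sum(),np.percentile(P[m][:,2],[5,25,50,75,95]).round(1)); return p
                                      ~~~~~~~~~~~~~^^^^^^^^^^^^^^^^^^^^^^^^^^^
IndexError: index -1 is out of bounds for axis 0 with size 0
```

View pics/s9.png

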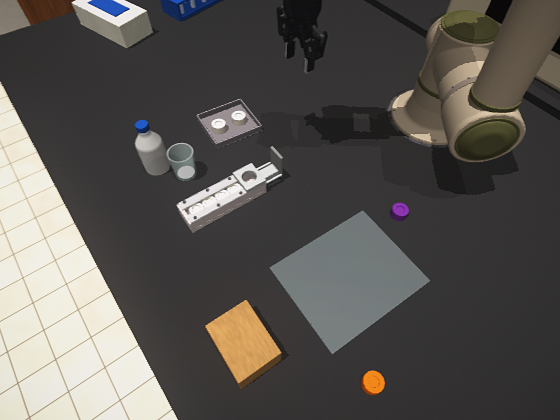

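The mat is empty. Four bushes are in the magazine, two lie flat in the tray at (219,125) and (239,117), the chamber is empty (no points at bush height), the ejector is home and nothing else has moved. Handing in.

```bash
python3 -c "
from h import *
print(ctrl.finish_job())"
```

```text
the job is handed in; nothing more can be done
None
```

Job handed in at about 45 s: four 34 mm bushes went through the gauge and into the magazine, and the two fat ones are in the reject tray, judged fat by camera and grip width rather than tried in the bore; the chamber is empty, the ejector is home, and the bottle, beaker, carton and look-alikes were left alone.

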